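Take the depth of a chopping block's empty foot socket with a depth rod

ROBOT

A 6-joint arm with a two-finger parallel gripper is mounted at the origin on the work surface. World frame = base frame: x ahead of the robot, y to its left, z up, the work surface at z = 0. Lengths are in m, angles in rad, forces in N, time in s.
With the tool pointing down it reaches from about 0.35 to 0.775 m from the base axis. Payload 5.5 kg.
Tool frame: the origin (TCP) lies midway between the tips of the shut fingers; the grasp point (between the pads) lies hold_point_z behind it (hold_point_z is the distance from the TCP to the grasp point, in m); z points along the fingers, y is the direction in which the jaws open and shut (so a half turn about z gives the same grasp; the last joint's range is limited). The gripper opens to 85 mm and grips with 20 to 120 N. Pads are 22 mm wide; open, the fingers measure 114 mm over their backs; the gripper's body (76 mm by 85 mm) begins 54 mm behind the grasp point. The pads swing forward as they close: fully open they stand 13 mm farther back than shut.
Start: joints at [-1.431, 0.313, 0.046, 1.304, 0, 1.431], TCP at [0.159, -0.553, 0.231] pointing down, gripper open.
Joint ranges: [-2.76, 2.76], [-0.86, 1.69], [-1.03, 1.26], [-2.2, 2.34], [-1.47, 1.5], [-3.14, 3.14]. Speed limits (rad/s): [2.57, 2.57, 3.14, 3.14, 3.14, 3.14].

INTERFACE

Orientations are given as a unit quaternion [w, x, y, z].
In Python, from workcell import * gives the robot as it stands. The module is installed in compiled form; this text tells all that it offers.
- The arm moves only by the tool jog_arm, never from a script. Its argument "plan" is a list of rows, each a list of 6 numbers: the shift along the world's x, y, z in m, then the turn, a rotation vector about the world's x, y, z in degrees. A call has exactly 10 rows; each row shifts and turns the commanded pose from where the row before left it; what a row does not reach is not made up. A row lasts 1/10 s, in which the tool goes at most 50 mm and 8.59 degrees, less where a joint would pass 70% of its speed; a pose out of reach is approached as far as the arm can. A call with a gripper value outside its range is refused whole. "hand" is the opening, from 0 (shut) to 1 (fully open), set as the call begins (left out, the last holds). The fingers move at their own pace and stop on an object; "force" is the grip in N (left out, the last holds). Time passes only in rows, so rows that do not move let the fingers close, or fill a call up. It gives the time, the measured TCP pose, the force and the opening at its end, in the units of the state.
- get_state(): the state, without advancing time (a new reading comes with each control period).
- read_camera(name): name is "scene" or "top" or "wrist"; returns the picture (420x560x3 uint8, red, green, blue); there is no depth.
- calibration(name): a dict with "K" (3x3 intrinsics, pixels), "D" ([k1, k2, p1, p2, k3] as OpenCV has them; the pictures are not rectified), "world_to_cam" (4x4, takes a point from world to camera coordinates). Camera axes: x right, y down, z forward; pixel columns grow to the right and rows downward; lengths in m; the calibration is good to about 2 mm. A picture is of the moment at which its call begins: read the wrist's pose just before it. calibration takes no time and is no camera call; for the wrist camera it gives the pose at the moment of the call.
- hand_in(): hands the job in, once; it reports no verdict.
The state is a dict: "clock": time; "joint_pos": joint angles; "qvel": joint speeds; "tau": joint torques, N m; "tcp_pos": TCP position; "orientation": TCP orientation; "wrist_force": force on the tool from outside, world axes, zero at the start; "ft_torque": the same for the moment, N m; "finger_gap": finger opening in m.
Only numpy, scipy, OpenCV 4.12 (cv2) and the standard library are available. Lean on these libraries where they do the work, as an engineer would, in place of code of your own. Each camera call takes 0.05 s, during which the arm holds its last target.

TASK

The upturned chopping block has lost a foot: measure how deep its empty socket is, so that a new foot can be made to fit. Take the depth rod from the bit stand, lower it upright into the socket until its tip rests on the bottom, pressing only lightly, so that the block's face pushes the stop collar up the rod; then lift it straight out and stand it back in its hole in the bit stand with the collar left at the depth it has found. Leave everything else where it is.

Things in the scene. Friction and masses are not known exactly. Their poses are not given: they have to be found in the camera images.
- rod_grip (a point): Depth rod (loose, about 0.15 kg, 140 mm long, the same all round): a plain steel rod of 12 mm diameter with a round wooden grip of 24 mm diameter and 50 mm length at its upper end and a light-metal stop collar lower down. It stands upright, grip up, in the end hole of the bit stand. This point is the centre of the grip, on the rod's axis, 115 mm above the rod's lower tip and 25 mm below its top; z points along the rod from tip to grip.
- rod_tip (a point): Centre of the depth rod's flat lower end; z points along the rod, up to the grip.
- collar (a joint): Stop collar on the depth rod: a round flange 34 mm in diameter and 5 mm thick with a 21 mm hub above it, 13 mm tall in all. It slides along the rod against friction of about 2.5 N, stays wherever it is pushed, and cannot come off. Value in m: its underside is 0.030 m + value from the rod's tip; it travels from 0 (lowest) to 0.042 and grows as the collar moves up towards the grip. It starts near 0, lower than any socket is deep. The depth that the rod shows is 0.030 m + value.
- collar_face (a point): Centre of the collar's underside, on the rod's axis.
- block: Thick wooden chopping block lying upside down on the worktop (it does not move): 200 mm along its x, 150 mm along its y, 80 mm high, origin at the centre of its underside. Three turned dark feet, 37 mm in diameter and 31 mm high with their pads, stand up at three corners; the fourth foot is missing and its socket is open.
- socket (a point): Centre of the open socket's mouth, in the block's upper face, 80 mm above the worktop, at x = 70 mm, y = -48 mm in the block's frame. The socket is a vertical blind bore of 20 mm diameter with a slightly chamfered mouth and a firm flat bottom. Its depth is not known: somewhere between 38 and 62 mm.
- stand_hole (a point): Centre of the mouth of the depth rod's hole, at one end of the bit stand, 40 mm above the worktop. The hole is vertical, 15 mm in diameter and 26 mm deep with a flat bottom (14 mm above the worktop), so the collar stays clear of the stand. The stand (wood, 130 x 50 x 40 mm, it does not move) carries a row of four fixed drill bits from 47 mm to 98 mm away from this hole towards the other end; they rise at most 48 mm above the stand.
- spare_foot: Bystander: loose turned wooden foot, 37 mm in diameter and 31 mm high, origin at its underside.
- screwdriver: Bystander: screwdriver lying on the worktop.
- mug: Bystander: white mug, 80 mm wide, 92 mm high.
- soap: Bystander: dish-soap bottle, 68 mm wide, 190 mm high.
- spice: Bystander: spice jar, 48 mm wide, 85 mm high.
- bowl: Bystander: bowl, 124 mm wide, 55 mm high.
- glue: Bystander: glue bottle, 44 mm wide, 120 mm high.
Things that resemble listed ones, but are neither listed nor needed, are in the scene too. Leave any pink or turquoise look-alike of the part that bears rod_grip alone.

How it is judged:
By the outcome, as a careful person would: the job done as asked, in the order asked, and still so for the second after the job is handed in, with the robot touching nothing.
It also fails if it takes over 48 s, if anything falls off the work surface, if the arm or the gripper's body presses on something with over 40 N, if the wrist force passes 120 N, or if a joint passes its speed limit or range.

## Working session

There is one attempt and no reset: what is moved stays moved. The work goes in short steps, Python scripts to look and compute and a tool call to move; the robot and the scene stay as the last step left them, time stands still between calls to the robot, and variables do not carry over. Pictures are saved under pics/ and viewed, and the job is handed in when it is done.

Besides the shell and the picture viewer there is one more tool, called as name(argument=value, ...) on one line, values as JSON. jog_arm: Moves the arm, as the interface text tells. Its arguments: {"type":"object","properties":{"plan":{"type":"array","items":{"type":"array","items":{"type":"number"}}},"hand":{"type":"number"},"force":{"type":"number"}},"required":["plan"]}

```bash
mkdir -p pics; python3 - <<'E'
from workcell import *
import cv2
s=get_state(); print({k:s[k] for k in s})
for n in("scene","top","wrist"):
    c=calibration(n); print(n,c)
    cv2.imwrite(f"pics/{n}0.png",read_camera(n)[:,:,::-1])
E
```

```text
{'clock': 0.0, 'joint_pos': array([-1.43059194e+00,  3.14010225e-01,  4.49859589e-02,  1.30359023e+00,
        3.23102292e-06,  1.43119298e+00]), 'qvel': array([ 0.00091591, -0.00074172,  0.00018706,  0.00061136, -0.00031048,
        0.00072627]), 'tau': array([ 1.75484682e-03, -4.80628502e+01,  2.98532689e+01,  1.92641595e-02,
        1.52001762e-04,  1.99022742e-05]), 'tcp_pos': array([ 0.15871707, -0.55213715,  0.23040613]), 'orientation': array([-9.09087390e-04,  9.90228997e-01,  1.39447863e-01,  1.34231336e-06]), 'wrist_force': array([ 0.40833697, -0.65470934,  0.86931795]), 'ft_torque': array([-0.00368619,  0.0691456 ,  0.01955965]), 'finger_gap': 0.0853124801454933}
scene {'K': array([[386.36384027,   0.        , 273.461375  ],
       [  0.        , 386.36384027, 207.935041  ],
       [  0.        ,   0.        ,   1.        ]]), 'D': array([-0.02021244,  0.        ,  0.        ,  0.        ,  0.        ]), 'world_to_cam': array([[ 0.77735867,  0.62903077, -0.00581339, -0.40782861],
       [ 0.3467679 , -0.43621102, -0.83034449, -0.09338243],
       [-0.5248481 ,  0.64345959, 
[... 398 characters left out ...]
0.01316031],
       [-0.99680487, -0.01205768, -0.07895983,  0.52841728],
       [ 0.07910136, -0.01174982, -0.99679733,  1.25806613],
       [ 0.        ,  0.        ,  0.        ,  1.        ]])}
wrist {'K': array([[318.43997255,   0.        , 277.0284991 ],
       [  0.        , 318.43997255, 209.74980441],
       [  0.        ,   0.        ,   1.        ]]), 'D': array([-0.0629651,  0.       ,  0.       ,  0.       ,  0.       ]), 'world_to_cam': array([[ 0.27710969, -0.96083596, -0.00211826, -0.57501593],
       [-0.92810362, -0.26823877,  0.25820852, -0.03317439],
       [-0.24866423, -0.06958611, -0.96608689,  0.37865016],
       [ 0.        ,  0.        ,  0.        ,  1.        ]])}
```

View pics/scene0.png

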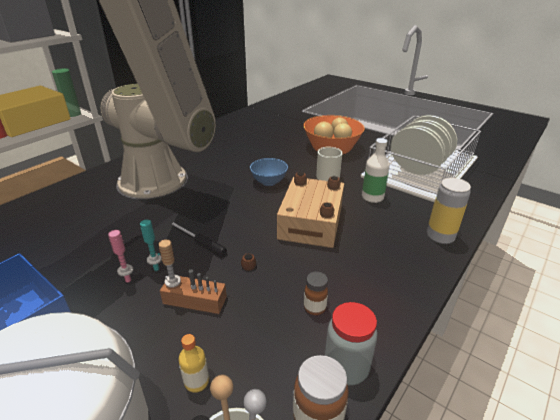

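View pics/top0.png

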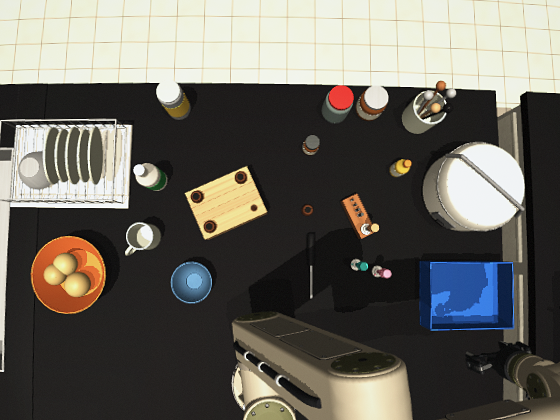

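View pics/wrist0.png

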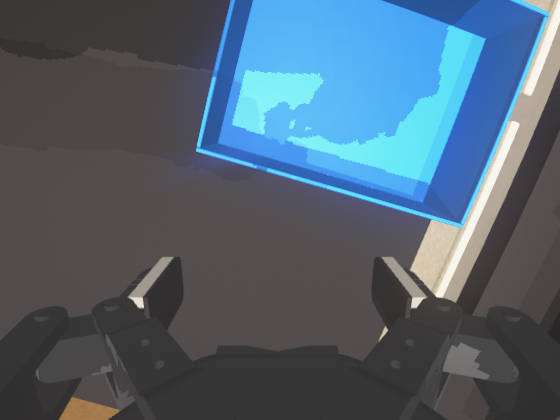

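The wooden-gripped rod is in the end hole of the stand, at scene (166,255) and top (374,228). These could be mistaken for it:
- turquoise rod: scene (149,232), top (361,265)
- pink rod: scene (117,243), top (384,273)
- wooden spoon: scene (222,388), top (440,87)

The socket is at scene (290,210), top (254,208). I'll check these in close crops next.

```bash
cat >h.py <<'E'
import numpy as np,cv2
from workcell import *
def ray(n,uv,c=None):
    c=c or calibration(n)
    p=cv2.undistortPoints(np.array([[uv]],float),c["K"],c["D"])[0,0]
    T=c["world_to_cam"];R=T[:3,:3];o=-R.T@T[:3,3]
    return o,R.T@np.array([p[0],p[1],1])
def onz(n,uv,z,c=None):
    o,d=ray(n,uv,c);return o+d*(z-o[2])/d[2]
def proj(n,P,c=None):
    c=c or calibration(n);T=c["world_to_cam"]
    return cv2.projectPoints(np.array(P,float).reshape(-1,1,3),cv2.Rodrigues(T[:3,:3])[0],T[:3,3],c["K"],c["D"])[0][:,0]
def tri(a,b):
    # rays list
    A=np.zeros((3,3));B=np.zeros(3)
    for o,d in(a,b):
        d=d/np.linalg.norm(d);M=np.eye(3)-np.outer(d,d);A+=M;B+=M@o
    return np.linalg.solve(A,B)
def crop(f,x,y,w,h,s,out):
    i=cv2.imread(f)[y:y+h,x:x+w];cv2.imwrite(out,cv2.resize(i,None,fx=s,fy=s,interpolation=cv2.INTER_CUBIC))
E
python3 - <<'E'
from h import *
a=cv2.imread("pics/scene0.png")[210:320,100:240];b=cv2.imread("pics/top0.png")[185:285,330:400]
c=cv2.imread("pics/top0.png")[160:245,180:275]
f=lambda i,s:cv2.resize(i,None,fx=s,fy=s,interpolation=cv2.INTER_CUBIC)
o=np.zeros((600,800,3),np.uint8)
x=f(a,3);o[:x.shape[0],:x.shape[1]]=x
y=f(b,5);o[:y.shape[0],430:430+y.shape[1]]=y
z=f(c,3);o[335:335+z.shape[0],:z.shape[1]]=z
cv2.imwrite("pics/crops.png",o)
E
```

```text
(no output)
```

View pics/crops.png

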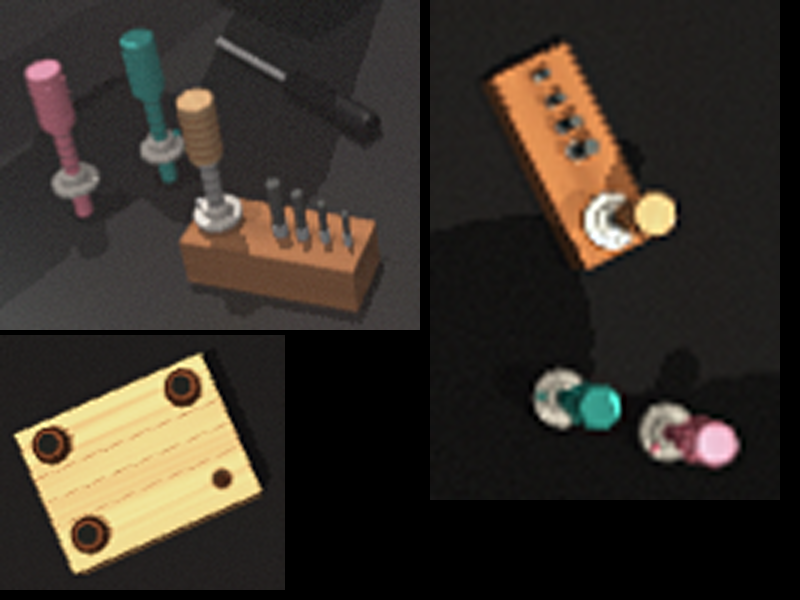

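```bash
python3 - <<'E'
from h import *
g=onz("top",(374.8,227.4),.154);print("grip top",g,proj("scene",g))
print("tri",tri(ray("top",(374.8,227.4)),ray("scene",(165.0,242.0))))
for n,uv in(("flange",(365.6,228.8)),):print(n,onz("top",uv,.047))
im=cv2.imread("pics/top0.png").astype(int)
s=onz("top",(253.7,207.3),.08);print("sock top",s,proj("scene",s))
# socket by dark mask
p=im[198:216,245:262].sum(2);m=p<250;ys,xs=np.nonzero(m);print("mask",xs.mean()+245,ys.mean()+198,m.sum())
sc=cv2.imread("pics/scene0.png").astype(int);sub=sc[200:220,280:300].sum(2);print(sub)
for nm,(x,y) in dict(tl=(17,434),tr=(202,354),br=(262,490),bl=(78,574)).items():
    uv=((x+.5)/3-.5+180,(y-335+.5)/3-.5+160);print(nm,onz("top",uv,.08))
# foot tops at z .111
for (x,y) in((182,387),(51,445),(90,535)):
    uv=((x+.5)/3-.5+180,(y-335+.5)/3-.5+160);print("foot",onz("top",uv,.111))
for nm,(x,y) in dict(a=(485,78),b=(567,41),c=(640,243),d=(585,268)).items():
    uv=((x-430+.5)/5-.5+330,(y+.5)/5-.5+185);print(nm,onz("top",uv,.04))
for nm,uv in dict(teal=(363.5,266.5),pink=(386.5,273.5)).items(): print(nm,onz("top",uv,.14))
E
```

```text
grip top [ 0.47657162 -0.28662377  0.154     ] [[164.71251154 242.28489563]]
tri [ 0.47671308 -0.2862538   0.15457035]
flange [ 0.4766364  -0.28586329  0.047     ]
sock top [0.53515082 0.0537759  0.08      ] [[289.4354153  208.82167239]]
mask 253.86206896551724 207.75862068965517 29
[[167 160 281 533 546 534 539 535 530 548 539 529 539 541 546 549 554 557
  544 535]
 [170 202 423 558 548 532 535 530 544 549 540 529 533 548 548 548 553 553
  538 531]
 [167 243 538 553 540 542 532 534 544 543 531 531 543 547 545 550 559 546
  541 522]
 [167 290 562 542 542 538 536 536 548 542 532 541 540 554 549 558 552 548
  539 519]
 [204 418 552 537 542 535 532 543 544 535 528 529 540 554 552 557 536 542
  533 515]
 [284 531 544 539 542 533 536 547 548 537 531 527 544 554 551 554 541 537
  521 486]
 [416 557 547 538 542 536 544 555 539 522 515 526 546 556 560 554 543 532
  524 492]
 [528 550 543 539 539 544 525 492 464 443 445 476 541 552 559 548 539 528
  517 446]
 [554 539 538 538 538 526 429 356 343 331 341 359 409 492 558 546 532 519
  479 427]
 [553 545 538 539 536 507 309 258 287 294 285 271 2
[... 699 characters left out ...]
412
  420 440]
 [301 301 295 303 302 305 299 311 284 285 286 311 294 292 292 294 281 290
  294 306]
 [305 301 301 305 300 303 307 307 305 290 290 307 303 305 304 302 288 282
  291 286]]
tl [0.57626632 0.2572162  0.08      ]
tr [0.65836855 0.07563196 0.08      ]
br [0.52368526 0.01437835 0.08      ]
bl [0.43904237 0.1934546  0.08      ]
foot [0.61997415 0.0926451  0.111     ]
foot [0.56218551 0.21770145 0.111     ]
foot [0.47610034 0.17807664 0.111     ]
a [ 0.56383389 -0.21062095  0.04      ]
b [ 0.58740346 -0.2614933   0.04      ]
c [ 0.4636362 -0.306007   0.04     ]
d [ 0.44806109 -0.27195477  0.04      ]
teal [ 0.36737276 -0.25769932  0.14      ]
pink [ 0.34815278 -0.32292478  0.14      ]
```

```bash
python3 - <<'E'
import workcell
print([n for n in dir(workcell) if not n.startswith('_')], getattr(workcell,'hold_point_z',None))
from h import *
o,d=ray("wrist",(277,210));s=get_state();print(o-s["tcp_pos"],d)
print(proj("wrist",s["tcp_pos"]))
E
```

```text
['MotionError', 'calibration', 'get_state', 'hand_in', 'hold_point_z', 'read_camera'] 0.0187
[0.06400717 0.01718007 0.14266186] [-0.24938493 -0.06994576 -0.96587544]
[[275.0545729  265.48781067]]
```

jog_arm(plan=[[0.032,0.027,0,0,0,0],[0.032,0.027,0,0,0,0],[0.032,0.027,0,0,0,0],[0.032,0.027,0,0,0,0],[0.032,0.027,0,0,0,0],[0.032,0.027,0,0,0,0],[0.032,0.027,0,0,0,0],[0.032,0.027,0,0,0,0],[0.032,0.027,0,0,0,0],[0.02,0.02,0,0,0,0]], hand=1, force=25)

```text
clock: 1.15
tcp_pos: [0.4685, -0.2877, 0.231]
orientation: [-0.0, 0.99, 0.14, 0.0]
wrist_force: [0.1, -0.4, 0.4]
finger_gap: 0.0855
```

```bash
python3 - <<'E'
from h import *
s=get_state();print(s["tcp_pos"],s["orientation"])
c=calibration("wrist");cv2.imwrite("pics/w1.png",read_camera("wrist")[:,:,::-1])
print(proj("wrist",[[.4767,-.2862,.154],[.4767,-.2862,.04]],c))
E
```

```text
[ 0.46848321 -0.28772529  0.23103654] [-1.77723325e-04  9.90102144e-01  1.40348508e-01  9.38911022e-05]
[[276.95588598 208.64998424]
 [277.07356419 181.23016285]]
```

View pics/w1.png

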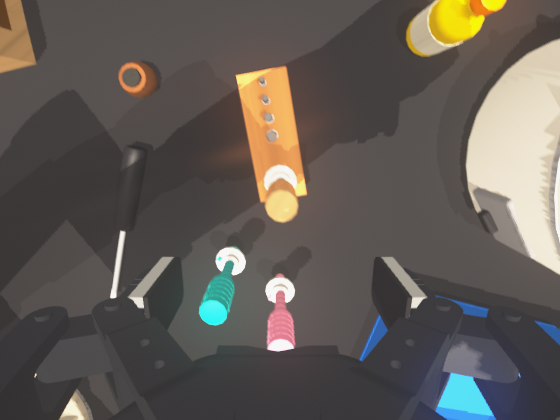

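```bash
python3 - <<'E'
from h import *
crop("pics/w1.png",245,150,75,80,7,"pics/w1c.png")
c=calibration("wrist")
for uv in((282.0,208),(281.5,206)):print(onz("wrist",uv,.154,c))
E
```

```text
[ 0.48013653 -0.28697917  0.154     ]
[ 0.4814456  -0.28621829  0.154     ]
```

View pics/w1c.png

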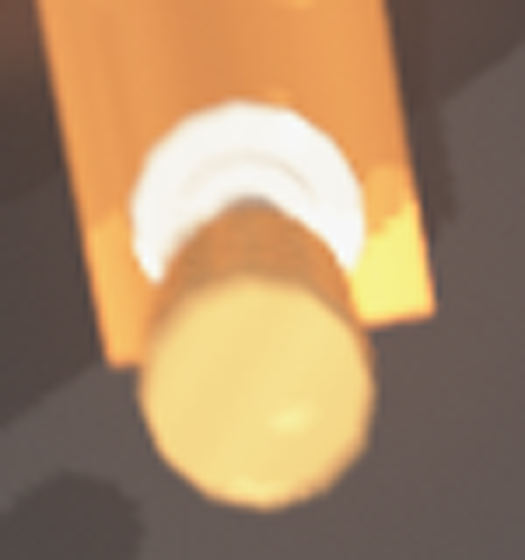

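jog_arm(plan=[[0.01,0.001,-0.02,0,0,0],[0,0,-0.01,0,0,0],[0,0,-0.01,0,0,0],[0,0,0,0,0,0],[0,0,0,0,0,0],[0,0,0,0,0,0],[0,0,0,0,0,0],[0,0,0,0,0,0],[0,0,0,0,0,0],[0,0,0,0,0,0]])

```text
clock: 2.2
tcp_pos: [0.4768, -0.2887, 0.1915]
orientation: [0.0, 0.99, 0.139, 0.0]
wrist_force: [0.7, 0.3, -0.8]
finger_gap: 0.0856
```

```bash
python3 - <<'E'
from h import *
s=get_state();print(s["tcp_pos"],s["orientation"],s["qvel"])
c=calibration("wrist");cv2.imwrite("pics/w2.png",read_camera("wrist")[:,:,::-1])
s=get_state();print(s["tcp_pos"]);np.savez("c2.npz",**c)
cv2.imwrite("pics/s2.png",read_camera("scene")[:,:,::-1])
P=proj("wrist",[[.4767,-.2862,.154],[.481,-.2862,.154]],c);print(P)
x,y=P[0].astype(int);crop("pics/w2.png",x-45,y-45,90,90,6,"pics/w2c.png");print(x-45,y-45)
E
```

```text
[ 0.47682799 -0.28874742  0.19151476] [1.65355147e-04 9.90231525e-01 1.39432736e-01 1.06717987e-04] [ 1.19646807e-03  2.14633987e-03 -2.46173705e-03 -2.48454084e-05
  9.68581609e-04 -4.17394960e-04]
[ 0.47684348 -0.28868695  0.1914421 ]
[[271.32196991 237.93511334]
 [273.28580528 231.40970068]]
226 192
```

View pics/w2c.png

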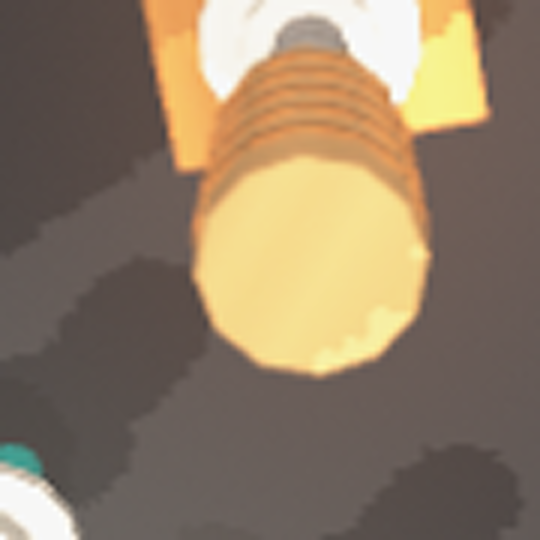

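```bash
python3 - <<'E'
from h import *
c=dict(np.load("c2.npz"))
print(onz("wrist",(277.4,235.8),.154,c))
print(tri(ray("wrist",(277.4,235.8),c),ray("top",(374.8,227.4))),tri(ray("wrist",(277.4,235.8),c),ray("scene",(165.,242.))))
E
```

```text
[ 0.47901516 -0.28932801  0.154     ]
[ 0.47663628 -0.28940994  0.14606147] [ 0.48069511 -0.28868211  0.15817498]
```

jog_arm(plan=[[0.001,0,-0.01,0,0,0],[0,0,-0.016,0,0,0],[0,0,-0.016,0,0,0],[0,0,-0.016,0,0,0],[0,0,-0.014,0,0,0],[0,0,-0.009,0,0,0],[0,0,0,0,0,0],[0,0,0,0,0,0],[0,0,0,0,0,0],[0,0,0,0,0,0]])

```text
clock: 3.3
tcp_pos: [0.4783, -0.2891, 0.1112]
orientation: [0.001, 0.99, 0.139, 0.001]
wrist_force: [0.2, 0.1, 0.2]
finger_gap: 0.0853
```

```bash
python3 - <<'E'
from h import *
s=get_state();print(s["tcp_pos"])
cv2.imwrite("pics/w3.png",read_camera("wrist")[:,:,::-1])
E
```

```text
[ 0.47828941 -0.2890697   0.11115268]
```

View pics/w3.png

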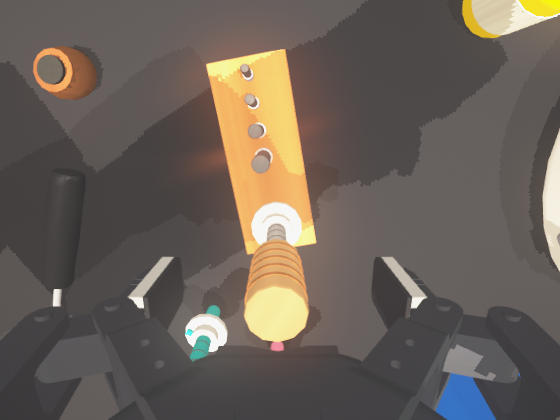

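```bash
python3 - <<'E'
from h import *
print(onz("wrist",(276.5,312.5),.154), onz("wrist",(276.5,223),.05),get_state()["tcp_pos"])
E
```

```text
[ 0.47990747 -0.28929589  0.154     ] [ 0.48092067 -0.28891318  0.05      ] [ 0.47821114 -0.2889995   0.11104019]
```

jog_arm(plan=[[0,0,0,0,0,0],[0,0,0,0,0,0],[0,0,0,0,0,0],[0,0,0,0,0,0],[0,0,0,0,0,0],[0,0,0,0,0,0],[0,0,0,0,0,0],[0,0,0,0,0,0],[0,0,0,0,0,0],[0,0,0,0,0,0]], hand=0, force=30)

```text
clock: 4.35
tcp_pos: [0.4778, -0.2887, 0.1104]
orientation: [0.0, 0.99, 0.139, 0.0]
wrist_force: [-0.5, 0.9, 2.1]
finger_gap: 0.0234
```

jog_arm(plan=[[0,0,0.008,0,0,0],[0,0,0.014,0,0,0],[0,0,0.018,0,0,0],[0,0,0.018,0,0,0],[0,0,0.018,0,0,0],[0,0,0.014,0,0,0],[0,0.01,0.01,0,0,0],[0,0.02,0,0,0,0],[0,0.03,0,0,0,0],[0,0.03,0,0,0,0]])

```text
clock: 5.35
tcp_pos: [0.4768, -0.1961, 0.2094]
orientation: [-0.001, 0.99, 0.139, -0.001]
wrist_force: [0.1, 0.1, -1.4]
finger_gap: 0.0233
```

jog_arm(plan=[[0,0.035,0,0,0,0],[0,0.035,0,0,0,0],[0,0.035,0,0,0,0],[0,0.035,0,0,0,0],[0,0.035,0,0,0,0],[-0.007,0.03,0,0,0,0],[0,0.02,0,0,0,0],[0,0.01,0,0,0,0],[0,0,0,0,0,0],[0,0,0,0,0,0]])

```text
clock: 6.35
tcp_pos: [0.4705, 0.0363, 0.21]
orientation: [0.0, 0.99, 0.14, -0.0]
wrist_force: [1.2, -0.1, -1.9]
finger_gap: 0.0233
```

```bash
python3 - <<'E'
from h import *
s=get_state();print(s["tcp_pos"],s["orientation"],s["wrist_force"])
c=calibration("wrist");cv2.imwrite("pics/w4.png",read_camera("wrist")[:,:,::-1]);np.savez("c4.npz",**c)
P=proj("wrist",[.535,.0537,.08],c);print(P)
x,y=P[0].astype(int);crop("pics/w4.png",x-45,y-45,90,90,6,"pics/w4c.png");print(x-45,y-45)
E
```

```text
[0.47045904 0.03632748 0.21001956] [ 1.88477323e-04  9.90195884e-01  1.39685358e-01 -2.75731468e-04] [ 1.18048172 -0.14852091 -1.92266036]
[[277.39035017 124.15353768]]
232 79
```

View pics/w4.png

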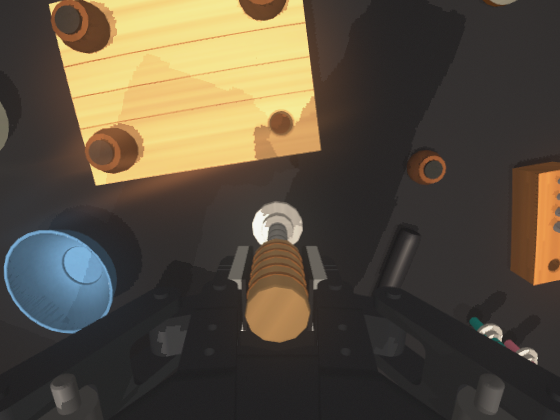

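View pics/w4c.png

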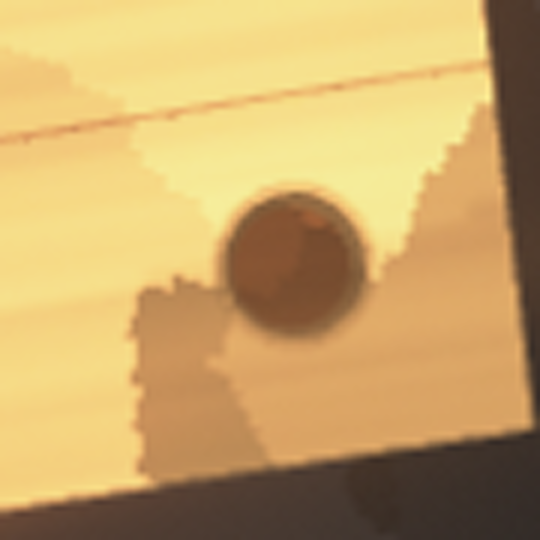

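```bash
python3 - <<'E'
from h import *
c=dict(np.load("c4.npz"));t=np.array([0.47045904,0.03632748,0.21001956])
S=onz("wrist",(280.8,122.6),.08,c);print("socket",S)
# collar/grip top now
print("griptop",onz("wrist",(277.5,313),t[2]+.0436,c)-t, "flange",onz("wrist",(277,223),t[2]-.0964+.035,c)-t)
crop("pics/w4.png",230,190,100,160,3.7,"pics/w4d.png")
E
```

```text
socket [0.53699202 0.05133215 0.08      ]
griptop [ 0.00207953 -0.00057646  0.0436    ] flange [ 0.00260217 -0.00020903 -0.0614    ]
```

View pics/w4d.png

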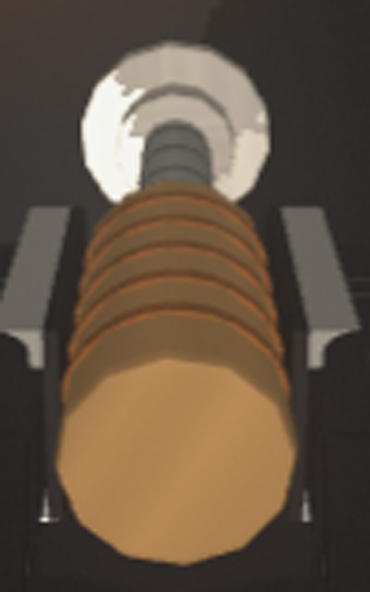

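jog_arm(plan=[[0.015,0.003,0,0,0,0],[0.02,0.005,0,0,0,0],[0.018,0.004,0,0,0,0],[0.0115,0.003,0,0,0,0],[0,0,-0.006,0,0,0],[0,0,-0.008,0,0,0],[0,0,-0.006,0,0,0],[0,0,0,0,0,0],[0,0,0,0,0,0],[0,0,0,0,0,0]])

```text
clock: 7.4
tcp_pos: [0.5352, 0.0513, 0.1907]
orientation: [0.0, 0.99, 0.139, 0.0]
wrist_force: [-0.2, 0.1, -0.7]
finger_gap: 0.0232
```

```bash
python3 - <<'E'
from h import *
s=get_state();print(s["tcp_pos"],s["orientation"],s["wrist_force"])
c=calibration("wrist");w=read_camera("wrist")[:,:,::-1];a=read_camera("scene")[:,:,::-1]
cv2.imwrite("pics/w5.png",w);cv2.imwrite("pics/s5.png",a)
crop("pics/s5.png",250,130,110,120,5,"pics/s5c.png")
E
```

```text
[0.53518044 0.05129885 0.19069295] [9.02908803e-05 9.90231490e-01 1.39432880e-01 2.44198348e-04] [-0.21099287  0.13801933 -0.71073923]
```

View pics/s5c.png

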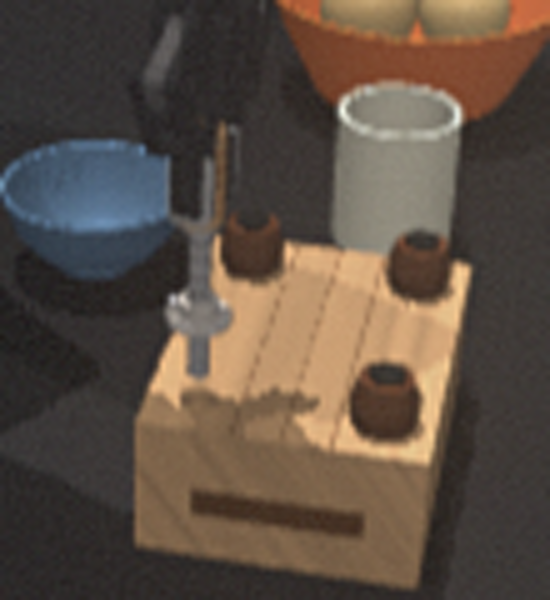

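View pics/w5.png

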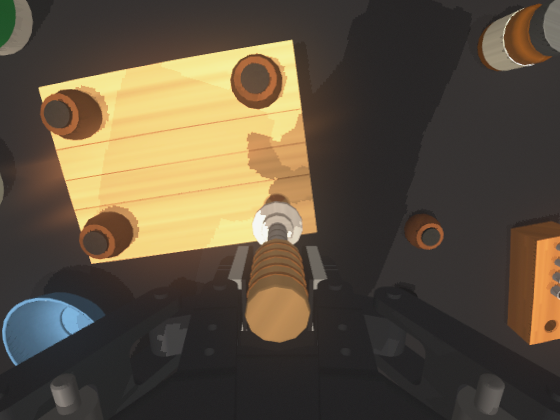

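```bash
python3 - <<'E'
from h import *
print(onz("scene",(289.0,204.),.0943),onz("scene",(289.3,209.2),.08))
E
```

```text
[0.53343885 0.05377161 0.0943    ] [0.53593364 0.05215388 0.08      ]
```

jog_arm(plan=[[0.0005,0,-0.004,0,0,0],[0,0,-0.004,0,0,0],[0,0,-0.004,0,0,0],[0,0,-0.004,0,0,0],[0,0,-0.004,0,0,0],[0,0,-0.005,0,0,0],[0,0,-0.005,0,0,0],[0,0,-0.005,0,0,0],[0,0,-0.005,0,0,0],[0,0,0,0,0,0]])

```text
clock: 8.5
tcp_pos: [0.5352, 0.0513, 0.1494]
orientation: [-0.0, 0.99, 0.139, -0.001]
wrist_force: [0.0, -0.4, -1.8]
finger_gap: 0.0234
```

```bash
python3 - <<'E'
from h import *
s=get_state();print(s["tcp_pos"],s["wrist_force"],s["ft_torque"],s["tau"])
cv2.imwrite("pics/w6.png",read_camera("wrist")[:,:,::-1]);cv2.imwrite("pics/s6.png",read_camera("scene")[:,:,::-1])
i=cv2.imread("pics/s6.png")[150:230,260:340];j=cv2.imread("pics/w6.png")[150:350,180:380]
f=cv2.resize(i,(400,400),interpolation=2);g=cv2.resize(j,(400,400),interpolation=2);cv2.imwrite("pics/c6.png",np.hstack([f,g]))
E
```

```text
[0.53520866 0.05134026 0.14936842] [ 0.04691294 -0.40804406 -1.80198832] [-0.01967115  0.04206102 -0.04440657] [-2.21582683e-02 -4.54578173e+01  2.89708865e+01 -2.10664943e-01
  8.87801150e-06  1.43893874e-05]
```

View pics/c6.png

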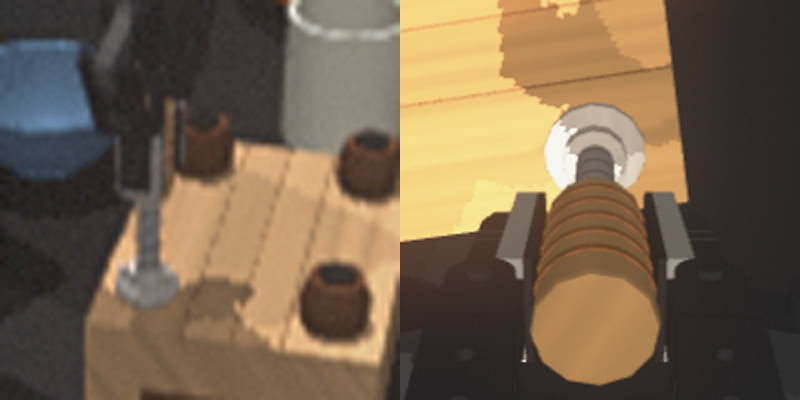

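jog_arm(plan=[[0,0,-0.0015,0,0,0],[0,0,-0.0015,0,0,0],[0,0,-0.0015,0,0,0],[0,0,-0.0015,0,0,0],[0,0,-0.0015,0,0,0],[0,0,-0.001,0,0,0],[0,0,-0.0005,0,0,0],[0,0,0,0,0,0],[0,0,0,0,0,0],[0,0,0,0,0,0]])

```text
clock: 9.6
tcp_pos: [0.5358, 0.0513, 0.1414]
orientation: [0.0, 0.99, 0.139, 0.0]
wrist_force: [-0.8, -0.2, 1.2]
finger_gap: 0.0236
```

jog_arm(plan=[[0,0,-0.0005,0,0,0],[0,0,-0.0005,0,0,0],[0,0,-0.0005,0,0,0],[0,0,-0.0005,0,0,0],[0,0,0,0,0,0],[0,0,0,0,0,0],[0,0,0,0,0,0],[0,0,0,0,0,0],[0,0,0,0,0,0],[0,0,0,0,0,0]])

```text
clock: 10.6
tcp_pos: [0.5358, 0.0513, 0.1392]
orientation: [0.0, 0.99, 0.139, -0.0]
wrist_force: [0.1, 0.1, 0.1]
finger_gap: 0.0228
```

jog_arm(plan=[[0,0,-0.0005,0,0,0],[0,0,-0.0005,0,0,0],[0,0,-0.0005,0,0,0],[0,0,-0.0005,0,0,0],[0,0,0,0,0,0],[0,0,0,0,0,0],[0,0,0,0,0,0],[0,0,0,0,0,0],[0,0,0,0,0,0],[0,0,0,0,0,0]])

```text
clock: 11.6
tcp_pos: [0.5358, 0.0513, 0.1373]
orientation: [0.0, 0.99, 0.139, -0.0]
wrist_force: [-0.2, -0.1, 0.7]
finger_gap: 0.0236
```

jog_arm(plan=[[0,0,-0.0003,0,0,0],[0,0,-0.0003,0,0,0],[0,0,-0.0003,0,0,0],[0,0,-0.0003,0,0,0],[0,0,-0.0003,0,0,0],[0,0,-0.0003,0,0,0],[0,0,-0.0003,0,0,0],[0,0,-0.0001,0,0,0],[0,0,0,0,0,0],[0,0,0,0,0,0]])

```text
clock: 12.6
tcp_pos: [0.5358, 0.0513, 0.1351]
orientation: [0.0, 0.99, 0.139, 0.0]
wrist_force: [0.2, -0.0, 1.1]
finger_gap: 0.0234
```

jog_arm(plan=[[0,0,-0.0003,0,0,0],[0,0,-0.0003,0,0,0],[0,0,-0.0003,0,0,0],[0,0,-0.0003,0,0,0],[0,0,-0.0003,0,0,0],[0,0,-0.0003,0,0,0],[0,0,-0.0003,0,0,0],[0,0,-0.0001,0,0,0],[0,0,0,0,0,0],[0,0,0,0,0,0]])

```text
clock: 13.6
tcp_pos: [0.5358, 0.0513, 0.1329]
orientation: [0.0, 0.99, 0.139, 0.0]
wrist_force: [-0.1, -0.0, 0.9]
finger_gap: 0.0233
```

jog_arm(plan=[[0,0,-0.0003,0,0,0],[0,0,-0.0003,0,0,0],[0,0,-0.0003,0,0,0],[0,0,-0.0003,0,0,0],[0,0,-0.0003,0,0,0],[0,0,-0.0003,0,0,0],[0,0,-0.0003,0,0,0],[0,0,-0.0001,0,0,0],[0,0,0,0,0,0],[0,0,0,0,0,0]])

```text
clock: 14.6
tcp_pos: [0.5358, 0.0513, 0.1307]
orientation: [0.0, 0.99, 0.139, -0.0]
wrist_force: [1.5, 0.0, 1.8]
finger_gap: 0.0229
```

jog_arm(plan=[[0,0,-0.0003,0,0,0],[0,0,-0.0003,0,0,0],[0,0,-0.0003,0,0,0],[0,0,-0.0003,0,0,0],[0,0,-0.0003,0,0,0],[0,0,-0.0003,0,0,0],[0,0,-0.0003,0,0,0],[0,0,-0.0001,0,0,0],[0,0,0,0,0,0],[0,0,0,0,0,0]])

```text
clock: 15.6
tcp_pos: [0.5358, 0.0513, 0.1285]
orientation: [0.0, 0.99, 0.139, -0.0]
wrist_force: [-0.7, 0.4, 1.4]
finger_gap: 0.0232
```

jog_arm(plan=[[0,0,-0.0003,0,0,0],[0,0,-0.0003,0,0,0],[0,0,-0.0003,0,0,0],[0,0,-0.0003,0,0,0],[0,0,-0.0003,0,0,0],[0,0,-0.0003,0,0,0],[0,0,-0.0003,0,0,0],[0,0,-0.0001,0,0,0],[0,0,0,0,0,0],[0,0,0,0,0,0]])

```text
clock: 16.6
tcp_pos: [0.5358, 0.0513, 0.1263]
orientation: [0.0, 0.99, 0.139, -0.0]
wrist_force: [-0.1, -0.8, 0.4]
finger_gap: 0.0232
```

jog_arm(plan=[[0,0,-0.0003,0,0,0],[0,0,-0.0003,0,0,0],[0,0,-0.0003,0,0,0],[0,0,-0.0003,0,0,0],[0,0,-0.0003,0,0,0],[0,0,-0.0003,0,0,0],[0,0,-0.0003,0,0,0],[0,0,-0.0001,0,0,0],[0,0,0,0,0,0],[0,0,0,0,0,0]])

```text
clock: 17.6
tcp_pos: [0.5358, 0.0513, 0.1241]
orientation: [0.0, 0.99, 0.139, -0.0]
wrist_force: [-0.2, 0.2, 1.0]
finger_gap: 0.0232
```

jog_arm(plan=[[0,0,-0.0003,0,0,0],[0,0,-0.0003,0,0,0],[0,0,-0.0003,0,0,0],[0,0,-0.0003,0,0,0],[0,0,-0.0003,0,0,0],[0,0,-0.0003,0,0,0],[0,0,-0.0003,0,0,0],[0,0,-0.0001,0,0,0],[0,0,0,0,0,0],[0,0,0,0,0,0]])

```text
clock: 18.6
tcp_pos: [0.5358, 0.0513, 0.1219]
orientation: [0.0, 0.99, 0.139, -0.0]
wrist_force: [0.1, 0.7, 1.3]
finger_gap: 0.0233
```

jog_arm(plan=[[0,0,-0.0003,0,0,0],[0,0,-0.0003,0,0,0],[0,0,-0.0003,0,0,0],[0,0,-0.0003,0,0,0],[0,0,-0.0003,0,0,0],[0,0,-0.0003,0,0,0],[0,0,-0.0003,0,0,0],[0,0,-0.0001,0,0,0],[0,0,0,0,0,0],[0,0,0,0,0,0]])

```text
clock: 19.6
tcp_pos: [0.5363, 0.0514, 0.1214]
orientation: [0.0, 0.99, 0.139, 0.001]
wrist_force: [-2.3, 0.2, 12.0]
finger_gap: 0.0232
```

jog_arm(plan=[[0,0,0.002,0,0,0],[0,0,0.006,0,0,0],[0,0,0.01,0,0,0],[0,0,0.012,0,0,0],[0,0,0.014,0,0,0],[0,0,0.015,0,0,0],[0,0,0.014,0,0,0],[0,0,0.012,0,0,0],[0,0,0,0,0,0],[0,0,0,0,0,0]])

```text
clock: 20.6
tcp_pos: [0.5359, 0.0513, 0.2049]
orientation: [0.0, 0.99, 0.139, 0.0]
wrist_force: [-1.2, 0.2, -1.6]
finger_gap: 0.0236
```

```bash
python3 - <<'E'
from h import *
s=get_state();print(s["tcp_pos"],s["wrist_force"])
t=s["tcp_pos"];c=calibration("wrist")
cv2.imwrite("pics/w7.png",read_camera("wrist")[:,:,::-1]);cv2.imwrite("pics/s7.png",read_camera("scene")[:,:,::-1])
i=cv2.imread("pics/s7.png")[130:230,250:350];j=cv2.imread("pics/w7.png")[150:350,180:380]
f=cv2.resize(i,(400,400),interpolation=2);g=cv2.resize(j,(400,400),interpolation=2);cv2.imwrite("pics/c7.png",np.hstack([f,g]))
print("griptop px exp",proj("wrist",t+[.0022,-.0002,.0436],c), "flange top", proj("wrist",t+[.0022,-.0002,-.0964+.060],c))
E
```

```text
[0.53592766 0.05132403 0.20491458] [-1.19481567  0.20138488 -1.56832694]
griptop px exp [[276.51092542 312.34496743]] flange top [[276.74952533 236.2350988 ]]
```

View pics/c7.png

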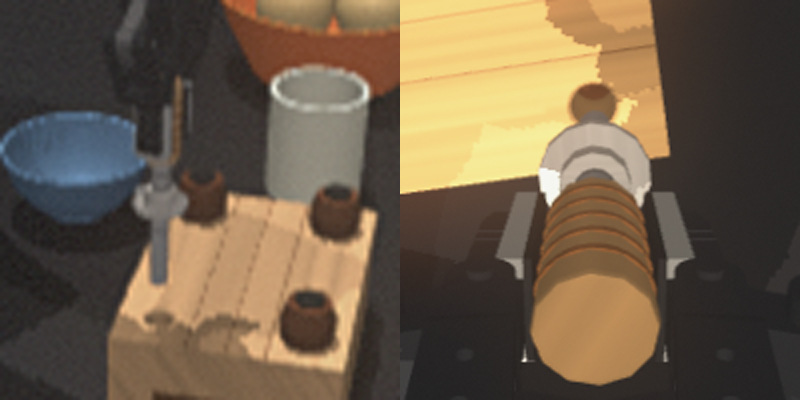

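jog_arm(plan=[[-0.004,-0.02,0,0,0,0],[-0.006,-0.035,0,0,0,0],[-0.006,-0.035,0,0,0,0],[-0.006,-0.035,0,0,0,0],[-0.006,-0.035,0,0,0,0],[-0.006,-0.035,0,0,0,0],[-0.006,-0.035,0,0,0,0],[-0.006,-0.035,0,0,0,0],[-0.006,-0.035,0,0,0,0],[-0.004,-0.02,0,0,0,0]])

```text
clock: 21.7
tcp_pos: [0.4789, -0.271, 0.2037]
orientation: [-0.0, 0.99, 0.138, -0.001]
wrist_force: [0.3, 0.3, -1.0]
finger_gap: 0.0229
```

jog_arm(plan=[[-0.002,-0.014,0,0,0,0],[0,-0.006,0,0,0,0],[0,0,-0.01,0,0,0],[0,0,-0.015,0,0,0],[0,0,-0.015,0,0,0],[0,0,-0.01,0,0,0],[0,0,0,0,0,0],[0,0,0,0,0,0],[0,0,0,0,0,0],[0,0,0,0,0,0]])

```text
clock: 22.7
tcp_pos: [0.4783, -0.2889, 0.1555]
orientation: [0.001, 0.99, 0.14, 0.001]
wrist_force: [-0.9, 0.0, -1.2]
finger_gap: 0.0232
```

```bash
python3 - <<'E'
from h import *
s=get_state();print(s["tcp_pos"],s["wrist_force"])
cv2.imwrite("pics/w8.png",read_camera("wrist")[:,:,::-1]);cv2.imwrite("pics/s8.png",read_camera("scene")[:,:,::-1])
i=cv2.imread("pics/s8.png")[220:320,130:230];j=cv2.imread("pics/w8.png")[120:320,180:380]
f=cv2.resize(i,(400,400),interpolation=2);g=cv2.resize(j,(400,400),interpolation=2);cv2.imwrite("pics/c8.png",np.hstack([f,g]))
E
```

```text
[ 0.47827394 -0.28890297  0.15553471] [-9.22154238e-01  6.48907553e-04 -1.15900294e+00]
```

View pics/c8.png

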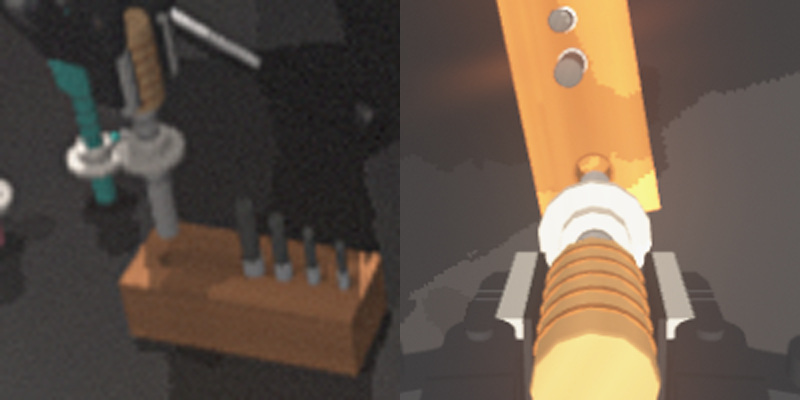

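```bash
python3 - <<'E'
from h import *
print(proj("scene",[[.4772,-.2862,.059],[.4772,-.2862,.04]]))
crop("pics/s8.png",150,255,45,45,12,"pics/s8c.png")
E
```

```text
[[172.29402296 276.83227752]
 [173.6309703  283.20985242]]
```

View pics/s8c.png

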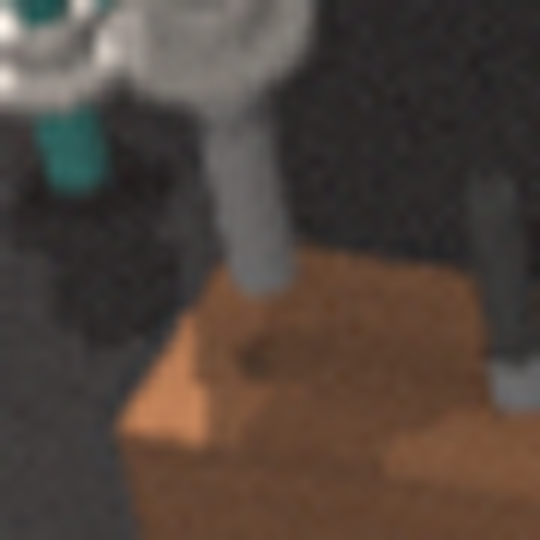

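jog_arm(plan=[[0,0,-0.006,0,0,0],[0,0,-0.006,0,0,0],[0,0,-0.004,0,0,0],[0,0,-0.002,0,0,0],[0,0,-0.002,0,0,0],[0,0,-0.002,0,0,0],[0,0,-0.001,0,0,0],[0,0,0,0,0,0],[0,0,0,0,0,0],[0,0,0,0,0,0]])

```text
clock: 23.8
tcp_pos: [0.4779, -0.2887, 0.1319]
orientation: [0.0, 0.99, 0.139, 0.0]
wrist_force: [-0.8, -0.6, -1.3]
finger_gap: 0.0234
```

jog_arm(plan=[[0,0,-0.003,0,0,0],[0,0,-0.004,0,0,0],[0,0,-0.004,0,0,0],[0,0,-0.004,0,0,0],[0,0,-0.003,0,0,0],[0,0,-0.0015,0,0,0],[0,0,-0.001,0,0,0],[0,0,0,0,0,0],[0,0,0,0,0,0],[0,0,0,0,0,0]])

```text
clock: 24.8
tcp_pos: [0.4779, -0.2888, 0.1114]
orientation: [0.0, 0.99, 0.139, 0.0]
wrist_force: [0.6, -0.0, -1.1]
finger_gap: 0.0233
```

jog_arm(plan=[[0,0,-0.0003,0,0,0],[0,0,-0.0003,0,0,0],[0,0,-0.0003,0,0,0],[0,0,-0.0003,0,0,0],[0,0,0,0,0,0],[0,0,0,0,0,0],[0,0,0,0,0,0],[0,0,0,0,0,0],[0,0,0,0,0,0],[0,0,0,0,0,0]])

```text
clock: 25.8
tcp_pos: [0.478, -0.2888, 0.1104]
orientation: [0.0, 0.99, 0.139, 0.0]
wrist_force: [-1.4, 0.7, 5.2]
finger_gap: 0.0233
```

jog_arm(plan=[[0,0,0.0005,0,0,0],[0,0,0,0,0,0],[0,0,0,0,0,0],[0,0,0,0,0,0],[0,0,0,0,0,0],[0,0,0,0,0,0],[0,0,0,0,0,0],[0,0,0,0,0,0],[0,0,0,0,0,0],[0,0,0,0,0,0]], hand=1)

```text
clock: 26.8
tcp_pos: [0.4778, -0.2887, 0.1105]
orientation: [0.0, 0.99, 0.139, 0.0]
wrist_force: [-0.4, 0.2, -0.1]
finger_gap: 0.0852
```

jog_arm(plan=[[0,0,0.008,0,0,0],[0,0,0.014,0,0,0],[0,0,0.018,0,0,0],[0,0,0.02,0,0,0],[0,0,0.02,0,0,0],[0,0,0.02,0,0,0],[0,0,0.015,0,0,0],[0,0,0.01,0,0,0],[0,0,0,0,0,0],[0,0,0,0,0,0]])

```text
clock: 27.8
tcp_pos: [0.4777, -0.2886, 0.2353]
orientation: [-0.0, 0.99, 0.139, -0.0]
wrist_force: [-0.3, -0.9, -0.7]
finger_gap: 0.0855
```

```bash
python3 - <<'E'
from h import *
print(get_state()["tcp_pos"],get_state()["wrist_force"])
for n in("wrist","scene","top"):cv2.imwrite(f"pics/{n}9.png",read_camera(n)[:,:,::-1])
i=cv2.imread("pics/scene9.png")[210:320,100:210];j=cv2.imread("pics/wrist9.png")[100:300,180:380]
f=cv2.resize(i,(400,400),interpolation=2);g=cv2.resize(j,(400,400),interpolation=2);cv2.imwrite("pics/c9.png",np.hstack([f,g]))
b=np.array([.4772,-.2862,0])
for z in (.014+.030,.014+.055,.154):print(z,proj("scene",b+[0,0,z]),(proj("scene",b+[0,0,z])-[100,210])*400/110)
E
```

```text
[ 0.47771817 -0.28863241  0.23525382] [-0.27387151 -0.9212882  -0.6501516 ]
0.044 [[173.35224444 281.88078785]] [[266.73543433 261.38468308]]
0.069 [[171.57692961 273.40892386]] [[260.27974404 230.57790493]]
0.154 [[165.07906625 242.30424019]] [[236.65114998 117.46996433]]
```

View pics/c9.png

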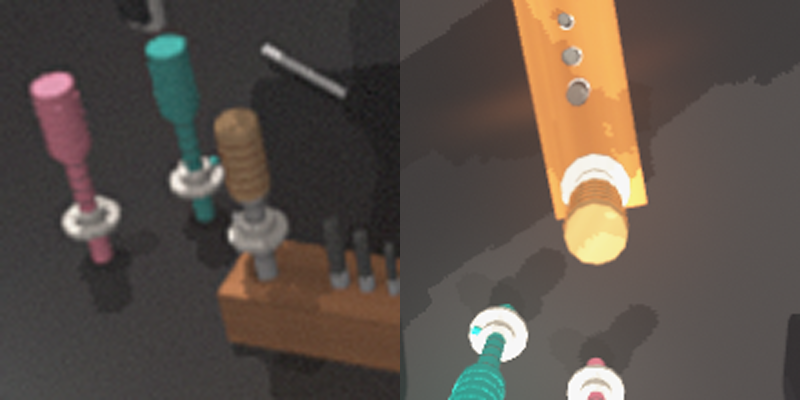

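View pics/scene9.png

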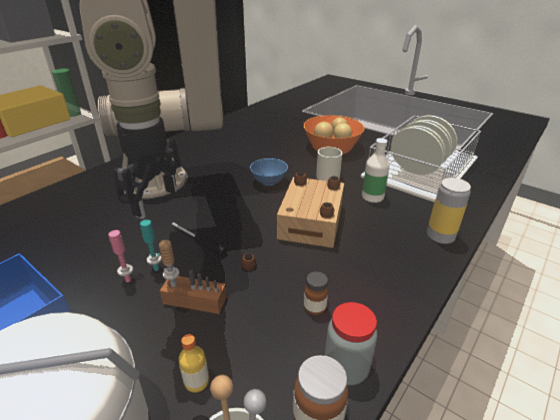

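The rod stands upright in its hole with its grip top at the expected height. The collar is at crop (258,230), where the projection puts a 55 mm setting. Nothing else has moved, so I'm handing in.

```bash
python3 -c "
from workcell import *
print(hand_in(),get_state()['clock'])"
```

```text
the job is handed in; nothing more can be done
the job is handed in; nothing more can be done
```

The socket measures about 55 mm deep. I lowered the depth rod upright into it until the tip rested on the bottom, lifted it straight out and stood it back in its end hole. The collar is still at the depth it found. The job was handed in just after the clock read 27.8 s; `hand_in` gave no verdict.

- **Bottom contact:** the upward force rose to about 12 N and the arm stopped 1.7 mm short of its command. I pressed no further. The depth comes from the TCP height at that moment, with an uncertainty of roughly 1 mm.
- **Return:** the rod touched the bottom of the stand hole at the same height it was picked up from, with about 5 N, so it did not slip in the grip. The last pictures show it upright and released. The collar is where a 55 mm setting should appear, and the block, spare foot, screwdriver and look-alikes look undisturbed.
- **Disagreements:** the wrist camera placed the rod and socket 2–4 mm away from where the fixed cameras did. The offset was nearly the same for both, so I moved by relative distances, and both insertions showed no side force. The scene-camera check of the tip over the socket was off by up to 3 mm, about its one-pixel resolution.

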